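Free the gear cover of the slab roller

TASK

Take the wide-bladed driver from its wooden block and, with it, give each of the two slotted cam fasteners on the slab roller's drive housing a quarter turn anticlockwise, fully open, without touching them with the gripper's fingers. Only when both are open, push the cover panel along its rails, without forcing it past a cam, fully home to the end stop so that the gears are uncovered; leave the driver standing upright, fully down in its block again. Leave the tub, the bottle and the mug alone.

Things in the scene. Friction and masses are not known exactly. Their poses are not given: they have to be found in the camera images.
- housing: grey painted steel drive housing, fixed, 204 (x) x 280 (y) x 70 mm high. Origin: centre of the underside; flat top (deck) at z 70 mm. Two aluminium rails run along y at x -65 and +65 mm, tops at z 80.5 mm, lipped over the panel's edges so that the panel slides along y but cannot be lifted (2 mm gaps); they are interrupted beside the cams. Cam pivots at x -80 and +80 mm, y -62 mm.
- opening (a point): middle of the gear opening in the housing's deck, 84 (x) x 104 mm (y), at x 0, y -62, z 70 mm of the housing; the panel covers it at first.
- stop_face (a point): middle of the top of the end stop's face: a bar across the rails near the housing's +y end, face at y 122 mm, top at z 80.5 mm of the housing. The pushed panel's +y edge meets it.
- panel: loose aluminium cover plate, 120 (x) x 124 (y) x 5 mm, 0.26 kg, on the deck between the rails, axes as the housing's. Origin: centre of the underside, at first about y -62 mm of the housing; it slides about 122 mm towards the housing's +y to the end stop (origin then at y 60 mm). In a notch in each side edge stands the tongue of a closed cam. Sliding friction 1 to 4 N.
- panel_lug (a point): middle of the top edge of the panel's upright lug, a plate 60 mm wide (x), 4 mm thick (y) and 28 mm high that stands across the panel 30 mm on the -y side of its centre; its top is 33 mm above the panel's underside. Push it from its -y side.
- cam_near_head: slotted cam on the housing's -x side: round head 36 mm across over a tongue 12 mm wide reaching 33 mm from the pivot. Origin on the pivot at deck height; z up; x along the tongue and the slot. Slot right across the head, 6 mm wide, chamfered to 12 mm at the top; slot floor 9 mm, head top 16 mm above the origin. Closed: the tongue points to the panel, in its notch.
- cam_far_head: the same fastener on the housing's +x side, mounted half a turn round (closed: its x axis points to the housing's -x, to the panel).
- cam_near (a joint): angle of the near cam, rad: 0 closed, grows anticlockwise seen from above, end stop at 1.60 (open: tongue along the panel's edge, clear of it). It stays where it is left; turning takes about 0.2 N m. It may start a little turned, up to 0.25.
- cam_far (a joint): angle of the far cam, the same.
- driver: hand driver standing upright in the wooden block, 136 mm long, 0.16 kg. Origin: middle of the blade's tip; z up along the shaft to the handle. Flat steel blade 24 mm wide (x), 4 thick (y), 14 long; shaft 10 mm across; black guard 48 x 34 mm at z 60 to 66 mm; wooden handle of rectangular section 34 (x) by 24 mm (y), z 66 to 136 mm.
- stand: wooden block, fixed, 90 (x) x 70 (y) x 70 mm high, with a rectangular hole right through from its top, 32 mm (x) by 18 mm (y), in the middle. Origin: centre of its underside. The driver stands in the hole, its guard resting on the block's top, so that the blade's tip is 10 mm above the table; blade width along the hole's length (x).
- tub: open white plastic tub, 100 x 80 x 60 mm high, loose bystander; origin: centre of the underside.
- glaze_bottle: closed white bottle, 68 mm across, 180 mm high, loose bystander; origin: centre of the underside.
- mug: white mug, 80 mm across, 90 mm high, with a handle on its +y side, loose bystander; origin: centre of the underside.
Not all that is in view belongs to the job. Of the things like the driver, leave any that is orange or turquoise; of the rest the smaller one is meant.

How it is judged (in metres and radians):
On the way, in this order (a step that is already met when the one before it is completed fails the run):
1. both cams turned fully open (joints above 1.3 rad) (value of joint each of cam_near, cam_far above 1.3 rad), for 0.1 s.
2. the panel is pushed home to the end stop (within 8 mm) (y of panel in the frame of housing above 0.052 m), for 0.2 s.
At the end, for the whole second after the job is handed in: Both cams stand open (above 1.3 rad of 1.60); the panel lies flat in its rails within 8 mm of the end stop; the driver stands upright (within 0.12 rad) in its block, guard down on the top (within 5 mm), released; all at rest (all of step 1 and y of panel in the frame of housing above 0.052 m and z of panel in the frame of housing below 0.074 m and linear speed of each of panel, driver below 0.02 m/s and angle between driver's own z axis and vertical below 0.12 rad and horizontal distance between driver and stand below 0.013 m and z of driver in the frame of stand below 0.015 m); the robot touches nothing.
It fails at once if the fingers touch a cam fastener (more than 1 N) (contact force between the fingers and cam_near_head above 1 N or contact force between the fingers and cam_far_head above 1 N).
It fails at once if the panel is forced along (more than 28 mm) while a cam is not open (y of panel in the frame of housing above -0.034 m and value of joint any of cam_near, cam_far below 1.2 rad).
It fails at once if a bystander is moved more than 25 mm or tipped (distance of any of tub, glaze_bottle, mug from where it was at the start of the episode above 0.025 m or angle between any of glaze_bottle, mug's own z axis and vertical above 0.3 rad).
It also fails if it takes over 64 s, if anything falls off the work surface, if the arm or the gripper's body presses on something with over 40 N, if the wrist force passes 120 N, or if a joint passes its speed limit or range.

ROBOT

A 6-joint arm with a two-finger parallel gripper is mounted at the origin on the work surface. World frame = base frame: x ahead of the robot, y to its left, z up, the work surface at z = 0. Lengths are in mm, angles in rad, forces in N, time in s.
With the tool pointing down it reaches from about 350 to 975 mm from the base axis. Payload 7.1 kg.
Tool frame: the origin (TCP) lies midway between the tips of the shut fingers; the grasp point (between the pads) lies pinch_z behind it (pinch_z is the distance from the TCP to the grasp point, in mm); z points along the fingers, y is the line along which they close (so a half turn about z gives the same grasp; the last joint's range is limited). The gripper opens to 88 mm and grips with 3 to 60 N. Pads are 20 mm wide; open, the fingers measure 115 mm over their backs; the gripper's body (75 mm by 178 mm) begins 61 mm behind the grasp point.
Start: joints at [-1.284, 0.423, 1.63, -0, 1.089, -0.019], TCP at [188.178, -595.981, 222.675] pointing down, gripper open.
Joint ranges: [-3, 3], [-0.9, 2.11], [0.09, 2.58], [-1.31, 4.45], [0.11, 2.69], [-2.54, 2.54]. Speed limits (rad/s): [2.39, 2.39, 3.01, 3.14, 3.14, 3.14].

INTERFACE

Orientations are given as a rotation vector (axis times angle).
In Python, from workcell import get_obs, get_image, close_job, pinch_z gives the robot as it stands.
- The arm moves only by the tool jog_arm, never from a script. Its argument "commands" is a list of rows, each a list of 3 entries, a list of its own where there are three numbers: the gripper command: -1 is shut, 1 is fully open, values between are in proportion, then the shift along the tool's x, y, z as a fraction of full scale, then the turn, a rotation vector about the tool's x, y, z as a fraction of full scale. In form: [[gripper, [tx, ty, tz], [rx, ry, rz]], ...]. A call has 1 to 10 rows; each row shifts and turns the commanded pose from where the row before left it, along the tool's axes as they then stand; what a row does not reach is not made up. Full scale, the value 1, is 0.1 m for a shift and 45 degrees for a turn. A row lasts 1/10 s, in which the tool goes at most 50 mm and 8.59 degrees, less where a joint would pass 70% of its speed; a pose out of reach is approached as far as the arm can. A call with a number of a shift or a turn outside -1 to 1 is refused whole. A call with a gripper value outside its range is refused whole. The fingers move at their own pace and stop on an object; the grip force is fixed at half the most. Time passes only in rows, so rows that do not move let the fingers close. It gives the time, the measured TCP pose, the force, the opening and the grip force at its end, in the units of the state.
- get_obs(): the state, without advancing time (a new reading comes with each control period).
- get_image(name): name is "scene" or "side" or "wrist"; returns a dict with "image" (400x640x3 uint8, blue, green, red), "z_map" (400x640 float32, mm along the optical axis (not along the pixel's ray), 0 where there is no reading), "intrinsics" (3x3 intrinsics, pixels), "k1" (the pictures are not rectified: a ray, as slopes to the right and down, at radius r is drawn at 1 + k1 r^2 times it, then the intrinsics apply), "eye" and "orientation" of the camera in the world; the wrist camera has in their place "mount" (4x4, takes a point from camera to tool coordinates, whose origin is the TCP and whose axes are the flange's). Camera axes: x right, y down, z forward; pixel columns grow to the right and rows downward; lengths in mm; the calibration is good to about 2 mm. A picture is of the moment at which its call begins: read the wrist's pose just before it.
- close_job(): hands the job in; it is judged then, once.
The state is a dict: "t": time; "qpos": joint angles; "qvel": joint speeds; "joint_torque": joint torques, N m; "ee_pos": TCP position; "orientation": TCP orientation; "ft_force": force on the tool from outside, world axes, zero at the start; "moment": the same for the moment, N m; "width": finger opening in mm; "grasp_force": force on a finger pad.
Only numpy, scipy, OpenCV 4.12 (cv2) and the standard library are available. Lean on these libraries where they do the work, as an engineer would, in place of code of your own. Each camera call takes 0.05 s, during which the arm holds its last target. There are 200 camera calls.

## Working session

There is one attempt and no reset: what is moved stays moved. The work goes in short steps, Python scripts to look and compute and a tool call to move; the robot and the scene stay as the last step left them, time stands still between calls to the robot, and variables do not carry over. Pictures are saved under pics/ and viewed, at most 10 in all, crops included, and the job is handed in when it is done.

Besides the shell and the picture viewer there is one more tool, called after "Call:" as a command line: name --argument value ..., lists and objects as JSON in quotes. jog_arm: Moves the arm, as the interface text tells. Its arguments: {"type":"object","properties":{"commands":{"type":"array","items":{"type":"array"}}},"required":["commands"]}

```bash
mkdir -p pics; ls
cat > h.py <<'E'
import numpy as np, cv2
from scipy.spatial.transform import Rotation as R
from workcell import get_obs, get_image, pinch_z
def grab(name):
    o=get_obs(); g=get_image(name)
    if name=="wrist":
        M=np.array(g["mount"]); Rt=R.from_rotvec(o["orientation"]).as_matrix()
        g["Rw"]=Rt@M[:3,:3]; g["e"]=Rt@M[:3,3]+np.array(o["ee_pos"])
    else:
        q=np.array(g["orientation"]); g["e"]=np.array(g["eye"])
        g["Rw"]=q if q.shape==(3,3) else R.from_rotvec(q).as_matrix()
    return g
def rays(g,uv):
    K=np.array(g["intrinsics"]); uv=np.atleast_2d(uv).astype(float)
    d=np.c_[(uv[:,0]-K[0,2])/K[0,0],(uv[:,1]-K[1,2])/K[1,1]]; s=d.copy()
    for _ in range(20): s=d/(1+g["k1"]*(s**2).sum(1,keepdims=True))
    return np.c_[s,np.ones(len(s))]
def plane(g,uv,z):
    r=rays(g,uv)@g["Rw"].T; return g["e"]+r*((z-g["e"][2])/r[:,2])[:,None]
def depth(g,uv):
    uv=np.atleast_2d(uv).astype(int); r=rays(g,uv)
    return g["e"]+(r*g["z_map"][uv[:,1],uv[:,0]][:,None])@g["Rw"].T
def cloud(g):
    v,u=np.mgrid[0:400,0:640]; return depth(g,np.c_[u.ravel(),v.ravel()]).reshape(400,640,3)
E
python3 - <<'E'
from h import *
for n in("scene","side","wrist"):
    g=grab(n); cv2.imwrite(f"pics/{n}0.png",g["image"]); print(n,g["e"],g["k1"],np.shape(g.get("orientation")))
o=get_obs();print(pinch_z,o)
E
```

```text
pics
scene [1194.01819674 -103.48936962  830.02144699] -0.05569003127301488 (3,)
side [ 426.50073537  970.91661851 1147.31909215] -0.11196802847353428 (3,)
wrist [ 252.69305468 -576.04506568  383.547326  ] -0.013135063318605292 ()
18.700000000000003 {'t': 0.15, 'qpos': array([-1.28397565e+00,  4.23648885e-01,  1.63046755e+00,  1.47052878e-05,
        1.08862838e+00, -1.90243908e-02]), 'qvel': array([-0.00030458, -0.00210202, -0.00192432,  0.00010389, -0.00065883,
        0.00167611]), 'joint_torque': array([-6.65773914e-04, -5.44981599e+01, -2.73920149e+01,  6.43443642e-02,
        2.04035552e-02, -6.46853528e-05]), 'ee_pos': array([ 188.08288656, -595.59140953,  222.10895971]), 'orientation': array([-3.10380202e+00, -4.78365238e-01,  2.21250915e-04]), 'ft_force': array([0.46488259, 0.68850753, 0.37022758]), 'moment': array([-0.00156318,  0.00729845, -0.0216367 ]), 'grasp_force': 0.0, 'width': 87.5530211733004}
```

View pics/scene0.png

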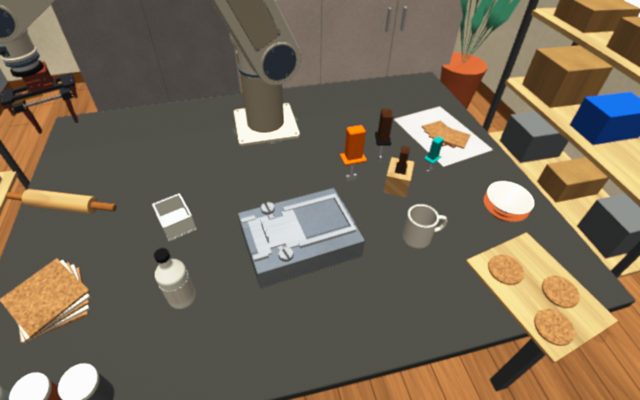

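View pics/side0.png

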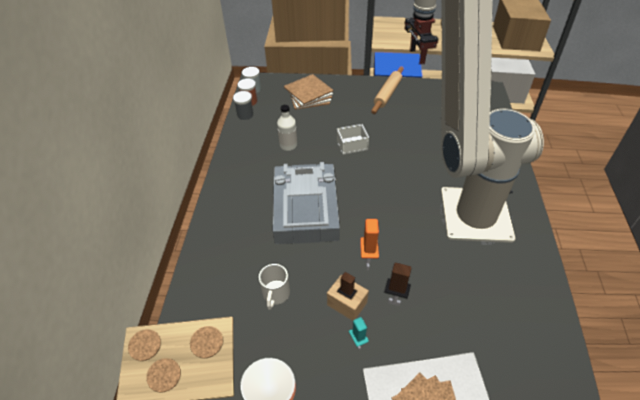

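The scene picture shows the housing at about (300,230), with cams at (267,208) and (285,254). The driver is in its block at (402,170), with orange, turquoise and large dark decoys around it. The side view shows the block at (347,290) and the housing at (305,205). The panel slides towards +y, to the right in the scene view.

Run:
```python
from h import *
for n,hs,ss in(("scene",(335,215),(395,185)),("side",(305,235),(340,303))):
    g=grab(n); P=cloud(g)
    print(n,"seeds",depth(g,[hs,ss]).round(1))
    m=((P[...,2]>62)&(P[...,2]<90)&(g["z_map"]>0)).astype(np.uint8)
    k,L,S,C=cv2.connectedComponentsWithStats(m)
    for i in range(1,k):
        if S[i,4]<60: continue
        p=P[L==i]; r=cv2.minAreaRect(p[:,:2].astype(np.float32))
        if max(r[1])<400: print(C[i].round(),S[i,4],np.round(r[0],1),np.round(r[1],1),round(r[2],2),np.percentile(p[:,2],[10,50,90]).round(1))
    # tall
    for lo,hi in((95,140),(146,175)):
        m=((P[...,2]>lo)&(P[...,2]<hi)).astype(np.uint8)
        k,L,S,C=cv2.connectedComponentsWithStats(m)
        for i in range(1,k):
            if 25<S[i,4]<3000: p=P[L==i];print(' h',lo,C[i].round(),S[i,4],np.median(p,0).round(1))
    cv2.imwrite(f"pics/{n}_st.png",cv2.resize(g["image"][120:300,330:460] if n=="scene" else g["image"][240:360,290:430],None,fx=4 if n=="side" else 3,fy=4 if n=="side" else 3,interpolation=2))
```

```text
scene seeds [[553.3 112.3  71.8]
 [452.2 329.7  41.1]]
[550.   3.] 65 [-807.5 1845.7] [ 22.8 140.1] 87.73 [64.1 71.5 85.2]
[264. 116.] 257 [42.4 -2.7] [136.8  58.4] 86.88 [64.5 76.5 87.7]
[432. 157.] 111 [384.9 477.4] [34.4 51.8] 28.1 [66.6 71.1 86.1]
[400. 171.] 445 [418.4 355.4] [70.4 95.3] 59.22 [68.7 72.6 78.2]
[512. 195.] 523 [598.2 621.1] [129.  128.1] 16.84 [63.6 68.2 71.1]
[298. 230.] 6714 [569.5  11.1] [208.  281.5] 7.28 [70.  73.  81.7]
[422. 220.] 418 [625.2 329.6] [77.2 77.1] 20.53 [65.1 76.9 87.7]
[178. 289.] 226 [ 685. -296.] [31.4 68.2] 25.7 [64.9 76.6 87.7]
[ 96. 388.] 183 [ 873.4 -451.7] [17.4 57.7] 80.38 [65.2 75.8 87.8]
[ 51. 391.] 134 [ 865.1 -538. ] [42.3  9.5] 6.38 [64.8 76.2 88.2]
[  4. 394.] 83 [ 855.4 -628.3] [32.   5.3] 23.17 [65.6 74.8 88.4]
 h 95 [126.   8.] 1275 [-1077.2  -588.2   116.3]
 h 95 [289.   1.] 81 [-999.8  278.   100.2]
 h 95 [526.  22.] 82 [-440.  1389.9  120.8]
 h 95 [263. 106.] 451 [ 57.6  -7.3 117.7]
 h 95 [383. 134.] 144 [303.8 336.7 118.1]
 h 95 [436. 145.] 168 [391.  471.1 122.8]
 h 95 [353. 156.] 298 [376.7 212.2 110.3]
 h 95 [403. 160.
[... 1449 characters left out ...]
6.4]
 h 95 [247.  72.] 29 [ 883.6 -649.    96.7]
 h 95 [246.  84.] 36 [ 869.7 -558.6   96.2]
 h 95 [243.  96.] 67 [ 867.3 -476.2   97.2]
 h 95 [286. 124.] 228 [ 665.7 -283.4  117.9]
 h 95 [304. 168.] 45 [577.9 -78.5 102.3]
 h 95 [480. 202.] 455 [ 29.8  58.1 118.8]
 h 95 [369. 249.] 208 [366.7 243.8 105.2]
 h 95 [347. 286.] 128 [421.3 366.3 116.4]
 h 95 [397. 287.] 160 [290.  362.  117.7]
 h 95 [359. 327.] 203 [387.1 486.6 132. ]
 h 146 [ 77. 160.] 2052 [1344.1   12.6  160.7]
 h 146 [284.   0.] 52 [  807.3 -1225.2   150.6]
 h 146 [285. 113.] 49 [ 668.2 -292.9  160.8]
 h 146 [484. 193.] 308 [ 29.4  58.2 161.1]
 h 146 [371. 240.] 82 [363.6 243.8 159.5]
 h 146 [399. 278.] 115 [289.4 362.6 161. ]
```

Call:
jog_arm --commands '[[1,[0.34,-0.3,-0.08],[0,0,0]],[1,[0.34,-0.3,-0.08],[0,0,0]],[1,[0.34,-0.3,-0.08],[0,0,0]],[1,[0.34,-0.3,-0.08],[0,0,0]],[1,[0.34,-0.3,-0.08],[0,0,0]],[1,[0.34,-0.3,-0.08],[0,0,0]],[1,[0.34,-0.3,-0.08],[0,0,0]],[1,[0.34,-0.3,-0.08],[0,0,0]],[1,[0.34,-0.3,-0.08],[0,0,0]],[1,[0.34,-0.3,-0.08],[0,0,0]]]'

```text
t: 1.25
ee_pos: [422.7, -205.8, 303.2]
orientation: [3.105, 0.478, 0.001]
ft_force: [1.4, -0.5, -0.3]
width: 87.8
grasp_force: 0.0
```

Call:
jog_arm --commands '[[1,[0.34,-0.3,0],[0,0,0]],[1,[0.34,-0.3,0],[0,0,0]],[1,[0.34,-0.3,0],[0,0,0]],[1,[0.34,-0.3,0],[0,0,0]],[1,[0,0,0],[0,0,0]],[1,[0,0,0],[0,0,0]]]'

```text
t: 1.85
ee_pos: [515.6, -51.4, 302.4]
orientation: [3.104, 0.482, -0.001]
ft_force: [0.1, 0.6, 0.3]
width: 88.0
grasp_force: 0.0
```

Run:
```python
from h import *
g=grab("wrist"); cv2.imwrite("pics/w1.png",g["image"]); o=get_obs(); print(o["ee_pos"],o["orientation"],g["e"])
import pickle; pickle.dump(g,open("w1.pkl","wb"))
```

```text
[515.21174984 -52.23990178 302.40650371] [ 3.10456256e+00  4.79870911e-01 -1.39773865e-03] [580.28628828 -31.48866925 463.88755298]
```

View pics/w1.png

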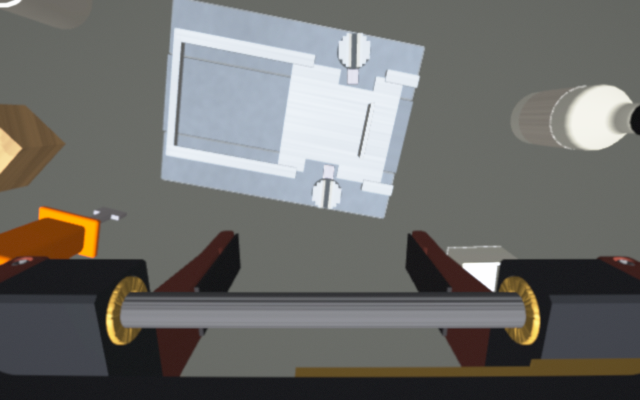

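The wrist view shows the near cam at (327,193), the far cam at (354,50) and the lug at (364,130). The slots run nearly vertical in the image.

Run:
```python
from h import *
import pickle; g=pickle.load(open("w1.pkl","rb"))
im=cv2.cvtColor(g["image"],6)
for c in((327,193),(354,50)):
    v,u=np.mgrid[c[1]-24:c[1]+25,c[0]-24:c[0]+25]; uv=np.c_[u.ravel(),v.ravel()]
    P=plane(g,uv,86); I=im[uv[:,1],uv[:,0]]
    w=P[:,:2]-plane(g,[c],86)[0,:2]
    # bright head pixels -> circle
    rr=np.hypot(*w.T); b=(I>195)&(rr<24)
    cc,rad=cv2.minEnclosingCircle(P[b][:,:2].astype(np.float32)); print("circle",np.round(cc,1),round(rad,1))
    w=P[:,:2]-np.array(cc); rr=np.hypot(*w.T)
    d=(I<140)&(rr<15); q=P[d][:,:2]; l=cv2.fitLine(q.astype(np.float32),2,0,.01,.01).ravel()
    print("dark",d.sum(),q.mean(0).round(1),np.degrees(np.arctan2(l[1],l[0])),np.percentile(I[rr<15],[5,20,50,80]))
# deck outline
P=cloud(g); m=((P[...,2]>60)&(P[...,2]<95)&(g["z_map"]>0)).astype(np.uint8); m[230:]=0
k,L,S,C=cv2.connectedComponentsWithStats(m)
for i in range(1,k):
    if S[i,4]>3000:
        q=P[L==i]; r=cv2.minAreaRect(q[:,:2].astype(np.float32)); print(r,np.median(q[:,2]))
lug=(P[...,2]>95)&(P[...,2]<110); lug[230:]=0; ys,xs=np.where(lug); s=(xs>340)&(xs<390)&(ys>90)&(ys<165)
q=P[ys[s],xs[s]]; print("lug",len(q),cv2.minAreaRect(q[:,:2].astype(np.float32)) if len(q)>3 else 0, q[:,2].mean())
cv2.imwrite("pics/w1c.png",cv2.resize(np.hstack([g["image"][163:223,297:357],g["image"][20:80,324:384]]),None,fx=6,fy=6,interpolation=2))
```

```text
circle [503.2 -61.5] 21.7
dark 94 [503.8 -60.5] 11.522845 [111. 145. 230. 236.]
circle [654.2 -41.5] 21.1
dark 131 [654.6 -41.7] 16.371754 [108.  148.2 231.  235. ]
((570.7071533203125, 10.01153564453125), (204.4242706298828, 280.657958984375), 7.261736869812012) 70.33795372859765
lug 255 ((582.40771484375, -79.99529266357422), (60.096092224121094, 4.122910499572754), 7.119162559509277) 101.52310077664501
```

View pics/w1c.png

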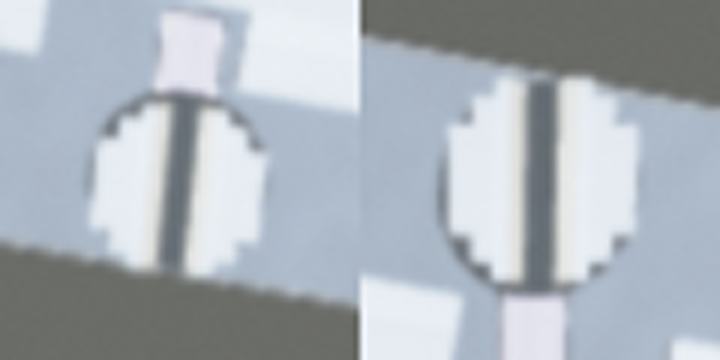

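The crop shows both slots clearly: near at about 11.5° and far at about 16.4° world yaw, so the cams start 4° and 9° turned. Next I go over the block.

Call:
jog_arm --commands '[[1,[0.03,-0.42,0],[0,0,0]],[1,[0.03,-0.42,0],[0,0,0]],[1,[0.03,-0.42,0],[0,0,0]],[1,[0.03,-0.42,0],[0,0,0]],[1,[0.03,-0.42,0],[0,0,0]],[1,[0.03,-0.42,0],[0,0,0]],[1,[0.03,-0.42,0],[0,0,0]],[1,[0.03,-0.42,0],[0,0,0]],[1,[0.03,-0.42,0],[0,0,0]],[1,[0.03,-0.42,0],[0,0,0]]]'

```text
t: 2.9
ee_pos: [417.9, 357.2, 302.9]
orientation: [3.105, 0.475, 0.0]
ft_force: [0.2, 0.1, -0.2]
width: 87.9
grasp_force: 0.0
```

Call:
jog_arm --commands '[[1,[0,0,0],[0,0,-0.183]],[1,[0,0,0],[0,0,-0.183]],[1,[0,0,0],[0,0,-0.183]],[1,[0,0,0],[0,0,-0.183]],[1,[0,0,0],[0,0,-0.183]],[1,[0,0,0],[0,0,-0.183]],[1,[0,0,0],[0,0,-0.183]],[1,[0,0,0],[0,0,-0.183]]]'

```text
t: 3.7
ee_pos: [418.5, 355.5, 302.7]
orientation: [2.342, 2.094, -0.0]
ft_force: [-0.3, -0.7, 0.0]
width: 87.8
grasp_force: 0.0
```

Call:
jog_arm --commands '[[1,[0,0,0],[0,0,-0.183]],[1,[0,0,0],[0,0,-0.183]],[1,[0,0,0],[0,0,-0.183]],[1,[0,0,0],[0,0,-0.183]],[1,[0,0,0],[0,0,-0.183]],[1,[0,0,0],[0,0,-0.183]],[1,[0,0,0],[0,0,-0.183]],[1,[0,0,0],[0,0,-0.183]],[1,[0,0,0],[0,0,0]],[1,[0,0,0],[0,0,0]]]'

```text
t: 4.7
ee_pos: [418.3, 356.2, 302.7]
orientation: [0.841, 3.027, -0.0]
ft_force: [0.9, 0.7, 0.6]
width: 87.9
grasp_force: 0.0
```

```bash
cat >> h.py <<'E'
def yaw():
    M=R.from_rotvec(get_obs()["orientation"]).as_matrix(); return np.degrees(np.arctan2(M[1,0],M[0,0]))
def totool(target,ty=None):
    o=get_obs(); M=R.from_rotvec(o["orientation"]).as_matrix()
    d=M.T@(np.array(target)-o["ee_pos"]); print("tcp",o["ee_pos"].round(1),"yaw",yaw().round(2),"tilt",np.degrees(M[:2,2]).round(2),"tool shift",(d/100).round(4),"turn",None if ty is None else round(-((ty-yaw()+180)%360-180)/45,3))
E
python3 - <<'E'
from h import *
totool([418.8,355.4,300],149)
g=grab("wrist"); cv2.imwrite("pics/w2.png",g["image"]); P=cloud(g)
for lo,hi in((60,75),(139,155)):
    m=((P[...,2]>lo)&(P[...,2]<hi)&(np.hypot(P[...,0]-419,P[...,1]-355)<60)).astype(np.uint8)
    p=P[m>0]; 
    if len(p): print(lo,len(p),cv2.minAreaRect(p[:,:2].astype(np.float32)),np.median(p[:,2]))
E
```

```text
tcp [418.3 356.2 302.7] yaw 148.96 tilt [ 0.   -0.01] tool shift [-0.0084 -0.0045  0.0274] turn -0.001
60 3102 ((418.2598876953125, 355.2567138671875), (70.22391510009766, 89.63446044921875), 59.26081848144531) 69.44086178991449
139 786 ((419.9322204589844, 355.03460693359375), (23.207101821899414, 33.37637710571289), 59.304893493652344) 144.96321596809832
```

View pics/w2.png

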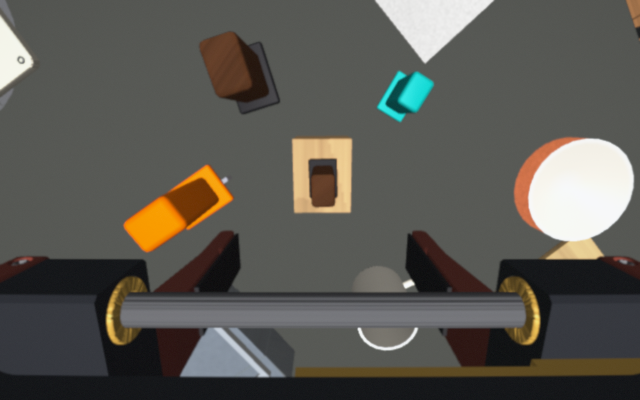

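The driver stands in its block at image (322,185), aligned with the gripper. I descend and grip it.

Call:
jog_arm --commands '[[1,[-0.015,0,0.3],[0,0,-0.006]],[1,[0,0,0.3],[0,0,0]],[1,[0,0,0.3],[0,0,0]],[1,[0,0,0.3],[0,0,0]],[1,[0,0,0.3],[0,0,0]],[1,[0,0,0.3],[0,0,0]],[1,[0,0,0.2],[0,0,0]],[1,[0,0,0.1],[0,0,0]],[1,[0,0,0],[0,0,0]],[1,[0,0,0],[0,0,0]]]'

```text
t: 5.75
ee_pos: [419.6, 356.9, 93.4]
orientation: [0.826, 3.03, 0.001]
ft_force: [0.5, -0.1, -0.0]
width: 87.9
grasp_force: 0.0
```

Call:
jog_arm --commands '[[-1,[0,0,0],[0,0,0]],[-1,[0,0,0],[0,0,0]],[-1,[0,0,0],[0,0,0]],[-1,[0,0,0],[0,0,0]],[-1,[0,0,0],[0,0,0]],[-1,[0,0,0],[0,0,0]],[-1,[0,0,0],[0,0,0]],[-1,[0,0,0],[0,0,0]]]'

```text
t: 6.55
ee_pos: [419.1, 356.6, 92.6]
orientation: [-0.825, -3.031, 0.0]
ft_force: [-0.1, -1.2, -0.5]
width: 27.2
grasp_force: 0.0
```

Run:
```python
from h import *
totool([418.8,355.4,91.3],149); o=get_obs(); print(o["t"],o["ft_force"],o["moment"],o["qpos"])
```

```text
tcp [419.1 356.6  92.6] yaw 149.55 tilt [-0. -0.] tool shift [-0.0036 -0.0118  0.0134] turn 0.012
6.55 [-0.07152334 -1.20623372 -0.53686677] [ 0.00731776 -0.14097074  0.01367875] [ 6.83382737e-01  5.01671174e-01  1.87621144e+00  1.89935106e-05
  7.63810453e-01 -3.55988259e-01]
```

Call:
jog_arm --commands '[[-1,[0,0,0],[0,0,0]],[-1,[0,0,0],[0,0,0]],[-1,[0,0,0],[0,0,0]],[-1,[0,0,0],[0,0,0]]]'

```text
t: 6.95
ee_pos: [419.0, 356.6, 92.6]
orientation: [-0.825, -3.031, 0.0]
ft_force: [-0.6, 0.1, -0.1]
width: 23.8
grasp_force: 30.0
```

Call:
jog_arm --commands '[[-1,[0,0,-0.1],[0,0,0]],[-1,[0,0,-0.2],[0,0,0]],[-1,[0,0,-0.25],[0,0,0]],[-1,[0,0,-0.3],[0,0,0]],[-1,[0,0,-0.3],[0,0,0]],[-1,[0,0,-0.3],[0,0,0]],[-1,[0,0,-0.3],[0,0,0]],[-1,[0,0,0],[0,0,0]],[-1,[0,0,0],[0,0,0]]]'

```text
t: 7.85
ee_pos: [419.0, 356.6, 268.0]
orientation: [0.825, 3.031, 0.002]
ft_force: [-1.2, 0.1, -2.5]
width: 23.9
grasp_force: 30.0
```

Run:
```python
from h import *
totool([499.1,-61,270],11.5); o=get_obs(); print(o["t"],o["ft_force"],o["width"],o["grasp_force"],o["moment"])
for n in("scene","side"):
    g=grab(n);P=cloud(g); c=np.array(o["ee_pos"])
    m=(np.hypot(P[...,0]-c[0],P[...,1]-c[1])<40)&(P[...,2]>c[2]-100)&(P[...,2]<c[2]-3)
    p=P[m]; print(n,len(p),p[:,2].min() if len(p) else 0)
    for a in range(-100,-5,10):
        q=p[(p[:,2]>c[2]+a)&(p[:,2]<=c[2]+a+10)]
        if len(q): print(a,len(q),q.mean(0).round(1),np.ptp(q,axis=0).round())
```

```text
tcp [419.  356.6 268. ] yaw 149.55 tilt [0.05 0.04] tool shift [-2.8062 -3.1943 -0.0221] turn 3.068
7.85 [-1.24552037  0.14734187 -2.47504767] 23.924274941771134 29.989351630210876 [ 0.01950586 -0.118268    0.02565455]
scene 139 187.76601246540963
-90 1 [427.7 350.5 187.8] [0. 0. 0.]
-80 3 [428.8 352.3 191.7] [4. 2. 6.]
-70 13 [424.5 354.7 203. ] [12. 12.  9.]
-60 12 [422.5 355.1 212.8] [ 8.  8. 10.]
-50 10 [421.6 355.6 222.5] [5. 7. 8.]
-40 5 [422.3 353.7 231.8] [3. 5. 5.]
-20 74 [430.6 350.  253.8] [50. 45.  9.]
-10 21 [432.6 347.8 261.4] [14. 21.  7.]
side 143 182.21803233615015
-90 7 [421.8 355.8 185.7] [18.  8.  5.]
-80 19 [422.2 356.  192.8] [21. 12.  9.]
-70 13 [420.3 358.5 201.2] [20. 14.  8.]
-60 12 [421.3 359.5 214. ] [8. 4. 9.]
-50 2 [422.4 358.1 220.6] [5. 0. 3.]
-30 13 [410.2 369.8 246.7] [33. 25.  3.]
-20 67 [409.9 367.5 250.9] [33. 32. 10.]
-10 10 [410.  366.9 261.4] [16. 20.  6.]
```

Call:
jog_arm --commands '[[-1,[-0.28,-0.32,0],[0,0,0]],[-1,[-0.28,-0.32,0],[0,0,0]],[-1,[-0.28,-0.32,0],[0,0,0]],[-1,[-0.28,-0.32,0],[0,0,0]],[-1,[-0.28,-0.32,0],[0,0,0]],[-1,[-0.28,-0.32,0],[0,0,0]],[-1,[-0.28,-0.32,0],[0,0,0]],[-1,[-0.28,-0.32,0],[0,0,0]],[-1,[-0.28,-0.32,0],[0,0,0]],[-1,[-0.28,-0.32,0],[0,0,0]]]'

```text
t: 8.95
ee_pos: [497.4, -62.8, 266.0]
orientation: [-0.824, -3.028, 0.0]
ft_force: [1.0, 0.5, -1.3]
width: 23.9
grasp_force: 30.0
```

Call:
jog_arm --commands '[[-1,[0,0,0],[0,0,0.18]],[-1,[0,0,0],[0,0,0.18]],[-1,[0,0,0],[0,0,0.18]],[-1,[0,0,0],[0,0,0.18]],[-1,[0,0,0],[0,0,0.18]],[-1,[0,0,0],[0,0,0.18]],[-1,[0,0,0],[0,0,0.18]],[-1,[0,0,0],[0,0,0.18]],[-1,[0,0,0],[0,0,0.18]]]'

```text
t: 9.85
ee_pos: [497.3, -61.0, 265.8]
orientation: [-2.468, -1.939, 0.004]
ft_force: [0.5, -0.4, -1.7]
width: 23.6
grasp_force: 30.0
```

Call:
jog_arm --commands '[[-1,[0,0,0],[0,0,0.18]],[-1,[0,0,0],[0,0,0.18]],[-1,[0,0,0],[0,0,0.18]],[-1,[0,0,0],[0,0,0.18]],[-1,[0,0,0],[0,0,0.18]],[-1,[0,0,0],[0,0,0.18]],[-1,[0,0,0],[0,0,0.18]],[-1,[0,0,0],[0,0,0.18]],[-1,[0,0,0],[0,0,0]],[-1,[0,0,0],[0,0,0]]]'

```text
t: 10.85
ee_pos: [497.7, -61.0, 266.5]
orientation: [-3.124, -0.33, 0.003]
ft_force: [0.8, 0.4, -1.6]
width: 24.1
grasp_force: 30.0
```

Run:
```python
from h import *
import pickle
totool([500.4,-60.7,200],11.5); o=get_obs(); print(o["t"],o["ft_force"],o["qpos"])
for n in("wrist","scene","side"):
    g=grab(n); pickle.dump(g,open(n+"3.pkl","wb")); cv2.imwrite(f"pics/{n}3.png",g["image"])
    r=np.array([500,-61,200.])-g["e"]; c=g["Rw"].T@r; s=c[:2]/c[2]; s*=1+g["k1"]*(s@s); print(n,s*np.diag(g["intrinsics"])[:2]+np.array(g["intrinsics"])[:2,2])
```

```text
tcp [497.7 -61.  266.5] yaw 12.07 tilt [-0.13  0.02] tool shift [0.0288 0.0028 0.665 ] turn 0.013
10.85 [ 0.77945896  0.4193697  -1.58210597] [-1.45788736e-01  1.88069968e-01  1.85454770e+00 -1.17701207e-05
  1.10127247e+00  1.21429846e+00]
wrist [322.57908622 212.1661022 ]
scene [263.33904762 176.35063598]
side [327.8695992  150.79489911]
```

View pics/wrist3.png

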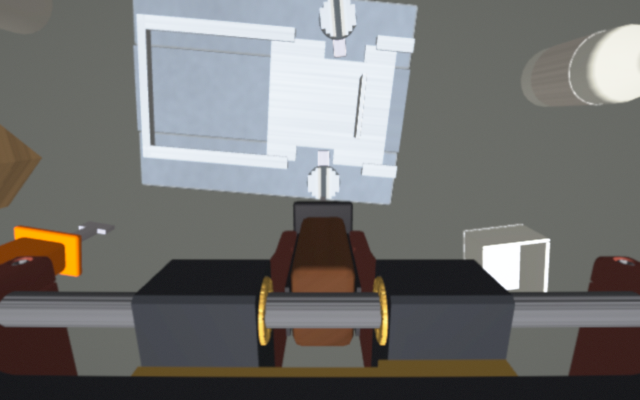

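The wrist view shows the driver held upright with its guard at (322,215), in line with the near slot at (323,183). The far cam is at (338,18).

Run:
```python
from h import *
import pickle
def slots(g,zs=81):
    im=cv2.cvtColor(g["image"],6).astype(float); v,u=np.mgrid[0:230,150:480]; uv=np.c_[u.ravel(),v.ravel()]
    P=plane(g,uv,zs); I=im[uv[:,1],uv[:,0]]
    for c in((499.1,-61),(657.8,-41)):
        w=P[:,:2]-c; d=(np.hypot(*w.T)<15)&(I<150); q=P[d][:,:2].astype(np.float32)
        l=cv2.fitLine(q,2,0,.01,.01).ravel(); n=np.array([-l[1],l[0]]); print(c,d.sum(),"angle",np.degrees(np.arctan2(l[1],l[0])).round(2),"line offset from pivot",((l[2:]-c)@n).round(2))
for f in("w1","wrist3"): slots(pickle.load(open(f+".pkl","rb")))
# driver axis in the outer views: shaft/blade points below guard
c=np.array(get_obs()["ee_pos"])
for f in("scene3","side3"):
    g=pickle.load(open(f+".pkl","rb")); P=cloud(g)
    m=(np.hypot(P[...,0]-c[0],P[...,1]-c[1])<40)&(P[...,2]>c[2]-95)&(P[...,2]<c[2]-30); p=P[m]
    print(f,len(p),p.min(0).round(1)); 
    for a,b in((-90,-72),(-68,-50),(-50,-34)):
        q=p[(p[:,2]>c[2]+a)&(p[:,2]<c[2]+b)]; print(a,len(q),q.mean(0).round(1) if len(q) else 0)
```

```text
(499.1, -61) 97 angle 12.41 line offset from pivot -0.55
(657.8, -41) 131 angle 17.39 line offset from pivot -0.35
(499.1, -61) 135 angle 12.13 line offset from pivot -0.42
(657.8, -41) 188 angle 17.69 line offset from pivot -0.31
scene3 53 [490.9 -66.  188. ]
-90 7 [501.1 -61.1 190.7]
-68 26 [499.1 -61.5 207.6]
-50 15 [498.  -60.4 223.4]
side3 54 [487.1 -64.3 185. ]
-90 18 [497.  -60.4 190.2]
-68 16 [496.1 -59.  204.8]
-50 12 [496.4 -56.7 224.7]
```

Call:
jog_arm --commands '[[-1,[0.027,0.006,0.2],[0,0,0]],[-1,[0,0,0.25],[0,0,0]],[-1,[0,0,0.25],[0,0,0]],[-1,[0,0,0.2],[0,0,0]],[-1,[0,0,0],[0,0,0]],[-1,[0,0,0],[0,0,0]]]'

```text
t: 11.6
ee_pos: [501.2, -61.2, 177.9]
orientation: [-3.125, -0.326, 0.001]
ft_force: [-0.2, 0.2, -1.1]
width: 23.9
grasp_force: 30.0
```

Run:
```python
from h import *
totool([500.5,-61.2,163],12.2); o=get_obs(); print(o["ft_force"])
for n in("side","scene"):
    g=grab(n); a=[]
    r=np.array([499,-61,95.])-g["e"]; c=g["Rw"].T@r; s=c[:2]/c[2]; s*=1+g["k1"]*(s@s); u,v=(s*np.diag(g["intrinsics"])[:2]+np.array(g["intrinsics"])[:2,2]).astype(int)
    cv2.imwrite(f"pics/{n}4.png",cv2.resize(g["image"][v-40:v+30,u-40:u+40],None,fx=5,fy=5,interpolation=2))
a=cv2.imread("pics/side4.png");b=cv2.imread("pics/scene4.png"); cv2.imwrite("pics/c4.png",np.hstack([a,b]))
```

```text
tcp [501.2 -61.2 177.9] yaw 11.9 tilt [-0.03  0.01] tool shift [-0.0067 -0.0012  0.1486] turn -0.007
[-0.18481233  0.22244578 -1.10514665]
```

View pics/c4.png

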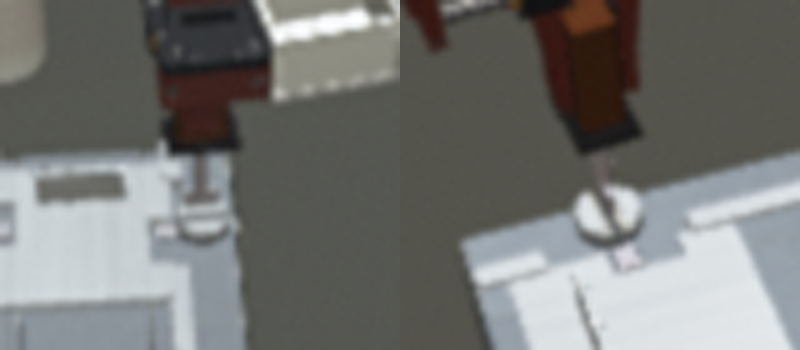

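The blade hangs right over the near slot in both views. I lower it gently.

Call:
jog_arm --commands '[[-1,[-0.005,0,0.04],[0,0,-0.006]],[-1,[0,0,0.03],[0,0,0]],[-1,[0,0,0.03],[0,0,0]],[-1,[0,0,0.02],[0,0,0]],[-1,[0,0,0],[0,0,0]],[-1,[0,0,0],[0,0,0]]]'

```text
t: 12.3
ee_pos: [500.6, -61.3, 165.6]
orientation: [-3.124, -0.332, 0.0]
ft_force: [0.8, -0.1, -0.8]
width: 23.8
grasp_force: 30.0
```

Call:
jog_arm --commands '[[-1,[0,0,0.015],[0,0,0]],[-1,[0,0,0.01],[0,0,0]],[-1,[0,0,0],[0,0,0]]]'

```text
t: 12.6
ee_pos: [500.5, -61.3, 163.0]
orientation: [-3.124, -0.332, 0.0]
ft_force: [-0.1, 0.2, -1.7]
width: 24.0
grasp_force: 30.0
```

No contact and the tip is about 80 mm up, so the blade is in the slot. I turn it anticlockwise.

Call:
jog_arm --commands '[[-1,[0,-0.002,0],[0,0,-0.1]],[-1,[0,-0.002,0],[0,0,-0.15]],[-1,[0,-0.002,0],[0,0,-0.15]],[-1,[0,-0.002,0],[0,0,-0.15]],[-1,[0,0,0],[0,0,0]]]'

```text
t: 13.1
ee_pos: [500.1, -60.3, 163.1]
orientation: [-2.979, -0.994, 0.0]
ft_force: [-0.9, 1.8, -2.9]
width: 24.1
grasp_force: 30.0
```

Run:
```python
from h import *
totool([499.5,-60.5,163],100); o=get_obs(); print(o["ft_force"],o["moment"],o["width"])
```

```text
tcp [500.1 -60.3 163.1] yaw 36.9 tilt [-0.03  0.03] tool shift [-0.0061 -0.0021  0.0011] turn -1.402
[-0.86475864  1.75403433 -2.89005036] [ 0.36099597  0.08246619 -0.15642677] 24.08751157612702
```

Call:
jog_arm --commands '[[-1,[0,-0.002,0],[0,0,-0.16]],[-1,[0,-0.002,0],[0,0,-0.16]],[-1,[0,-0.002,0],[0,0,-0.16]],[-1,[0,-0.002,0],[0,0,-0.16]],[-1,[0,-0.002,0],[0,0,-0.16]],[-1,[0,-0.002,0],[0,0,-0.16]],[-1,[0,-0.002,0],[0,0,-0.16]],[-1,[0,-0.002,0],[0,0,-0.14]],[-1,[0,0,0],[0,0,-0.1]],[-1,[0,0,0],[0,0,0]]]'

```text
t: 14.1
ee_pos: [498.4, -59.6, 163.1]
orientation: [-2.062, -2.369, 0.001]
ft_force: [-1.2, 1.2, 0.1]
width: 23.9
grasp_force: 30.0
```

Run:
```python
from h import *
totool([499.5,-60.5,163],100); o=get_obs(); print(o["ft_force"],o["moment"],o["width"])
```

```text
tcp [498.4 -59.6 163.1] yaw 97.93 tilt [-0.07  0.03] tool shift [-0.0104  0.0093  0.0007] turn -0.046
[-1.18102892  1.1662942   0.06054694] [ 0.39636297  0.38059253 -0.18243333] 23.92043462040788
```

Call:
jog_arm --commands '[[-1,[0,0,0],[0,0,-0.05]],[-1,[0,0,-0.05],[0,0,0]],[-1,[0,0,-0.15],[0,0,0]],[-1,[0,0,-0.25],[0,0,0]],[-1,[0,0,-0.25],[0,0,0]],[-1,[0,0,0],[0,0,0]]]'

```text
t: 14.7
ee_pos: [501.5, -60.3, 236.6]
orientation: [2.012, 2.404, 0.006]
ft_force: [1.1, -0.1, -1.2]
width: 24.1
grasp_force: 30.0
```

```bash
cat >> h.py <<'E'
def slot(g,c,I0=150,zs=81,rmax=15):
    im=cv2.cvtColor(g["image"],6).astype(float); v,u=np.mgrid[0:399,0:639]; uv=np.c_[u.ravel(),v.ravel()]
    P=plane(g,uv,zs); w=P[:,:2]-c; k=np.hypot(*w.T)<rmax; I=im[uv[:,1],uv[:,0]]
    q=P[k&(I<I0)][:,:2].astype(np.float32); print(k.sum(),len(q),end=" ")
    l=cv2.fitLine(q,2,0,.01,.01).ravel(); print("slot",np.degrees(np.arctan2(l[1],l[0])).round(2),"off",((l[2:]-c)@[-l[1],l[0]]).round(2))
E
python3 - <<'E'
from h import *
totool([658.7,-40.7,223],17.5)
for n in("scene","side"):
    g=grab(n); slot(g,(499.1,-61))
    r=np.array([499,-61,86.])-g["e"]; c=g["Rw"].T@r; s=c[:2]/c[2]; s*=1+g["k1"]*(s@s); u,v=(s*np.diag(g["intrinsics"])[:2]+np.array(g["intrinsics"])[:2,2]).astype(int)
    cv2.imwrite(f"pics/{n}5.png",cv2.resize(g["image"][v-35:v+35,u-40:u+40],None,fx=5,fy=5,interpolation=2))
a=cv2.imread("pics/side5.png");b=cv2.imread("pics/scene5.png"); cv2.imwrite("pics/c5.png",np.hstack([a,b]))
E
```

```text
tcp [501.5 -60.3 236.6] yaw 100.15 tilt [ 0.41 -0.08] tool shift [-0.0834  1.5811  0.1472] turn 1.837
73 21 slot 34.99 off -4.83
46 13 slot -79.66 off -1.22
```

View pics/c5.png

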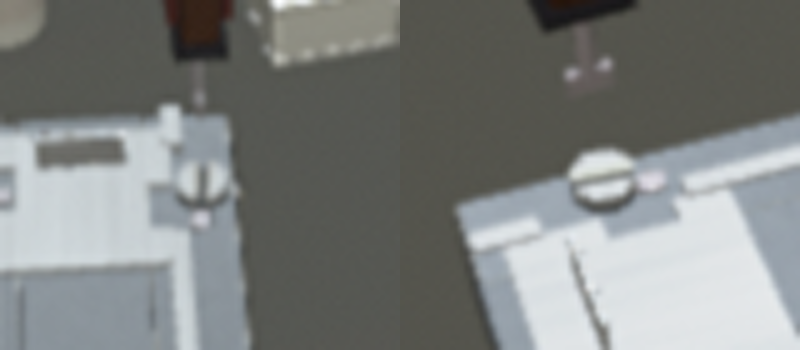

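The crops show the near cam open, with its tongue pointing along +y. Next is the far cam.

Call:
jog_arm --commands '[[-1,[-0.02,0.4,0],[0,0,0]],[-1,[-0.02,0.4,0],[0,0,0]],[-1,[-0.02,0.4,0],[0,0,0]],[-1,[-0.02,0.38,0],[0,0,0]],[-1,[0,0,0],[0,0,0]],[-1,[0,0,0],[0,0,0]]]'

```text
t: 15.4
ee_pos: [654.9, -39.2, 230.7]
orientation: [-2.011, -2.409, 0.004]
ft_force: [0.2, -0.2, -2.0]
width: 24.1
grasp_force: 30.0
```

Call:
jog_arm --commands '[[-1,[0,0,0],[0,0,0.183]],[-1,[0,0,0],[0,0,0.183]],[-1,[0,0,0],[0,0,0.183]],[-1,[0,0,0],[0,0,0.183]],[-1,[0,0,0],[0,0,0.183]],[-1,[0,0,0],[0,0,0.183]],[-1,[0,0,0],[0,0,0.183]],[-1,[0,0,0],[0,0,0.183]],[-1,[0,0,0],[0,0,0.183]],[-1,[0,0,0],[0,0,0.183]]]'

```text
t: 16.4
ee_pos: [653.8, -39.7, 232.3]
orientation: [-3.104, -0.48, 0.003]
ft_force: [-0.4, -0.1, -1.5]
width: 23.8
grasp_force: 30.0
```

Call:
jog_arm --commands '[[-1,[0,0,0],[0,0,0]],[-1,[0,0,0],[0,0,0]]]'

```text
t: 16.6
ee_pos: [654.6, -39.5, 232.7]
orientation: [-3.102, -0.496, 0.002]
ft_force: [-0.0, -0.3, -2.3]
width: 23.8
grasp_force: 30.0
```

Run:
```python
from h import *
totool([659.2,-40.9,176],17.5); o=get_obs(); print(o["t"],o["qpos"])
g=grab("wrist"); slot(g,(657.8,-41)); slot(g,(499.1,-61))
```

```text
tcp [654.6 -39.5 232.7] yaw 18.16 tilt [-0.08  0.  ] tool shift [0.0399 0.0274 0.5672] turn 0.015
16.6 [-7.84667080e-02  4.58562997e-01  1.54804212e+00 -3.97129342e-05
  1.13630680e+00  1.17546854e+00]
739 161 slot 15.96 off -0.18
518 311 slot -78.79 off -3.08
```

Call:
jog_arm --commands '[[-1,[0.04,0.027,0.15],[0,0,0.02]],[-1,[0,0,0.2],[0,0,0]],[-1,[0,0,0.2],[0,0,0]],[-1,[0,0,0],[0,0,0]],[-1,[0,0,0],[0,0,0]]]'

```text
t: 17.15
ee_pos: [660.2, -40.8, 177.4]
orientation: [-3.106, -0.467, 0.002]
ft_force: [-0.4, -0.2, -2.4]
width: 24.0
grasp_force: 30.0
```

Run:
```python
from h import *
totool([659.2,-40.9,163],17.2); o=get_obs(); print(o["ft_force"])
```

```text
tcp [660.2 -40.8 177.4] yaw 17.09 tilt [-0.08  0.01] tool shift [-0.0101 -0.0016  0.1437] turn -0.002
[-0.36895192 -0.15658883 -2.37306755]
```

Call:
jog_arm --commands '[[-1,[-0.007,0,0.04],[0,0,0]],[-1,[0,0,0.03],[0,0,0]],[-1,[0,0,0.03],[0,0,0]],[-1,[0,0,0.02],[0,0,0]],[-1,[0,0,0.015],[0,0,0]],[-1,[0,0,0.005],[0,0,0]],[-1,[0,0,0],[0,0,0]],[-1,[0,0,0],[0,0,0]]]'

```text
t: 17.95
ee_pos: [659.9, -40.9, 164.3]
orientation: [3.107, 0.466, 0.0]
ft_force: [0.8, -0.1, -2.2]
width: 23.9
grasp_force: 30.0
```

Call:
jog_arm --commands '[[-1,[0,0,0.01],[0,0,0]],[-1,[0,-0.002,0],[0,0,-0.1]],[-1,[0,-0.002,0],[0,0,-0.16]],[-1,[0,-0.002,0],[0,0,-0.16]],[-1,[0,-0.002,0],[0,0,-0.16]],[-1,[0,0,0],[0,0,0]]]'

```text
t: 18.55
ee_pos: [659.1, -39.7, 163.1]
orientation: [-2.92, -1.156, 0.001]
ft_force: [-1.3, 2.2, -0.8]
width: 23.8
grasp_force: 30.0
```

Run:
```python
from h import *
totool([658.9,-40,163],101); o=get_obs(); print(o["ft_force"],o["moment"],o["width"])
```

```text
tcp [659.1 -39.7 163.1] yaw 43.21 tilt [-0.05  0.05] tool shift [-0.0034  0.0008  0.0006] turn -1.284
[-1.33633573  2.17842164 -0.84099272] [ 0.56962045  0.25257628 -0.15471259] 23.844425416938677
```

Call:
jog_arm --commands '[[-1,[0,-0.002,0],[0,0,-0.16]],[-1,[0,-0.002,0],[0,0,-0.16]],[-1,[0,-0.002,0],[0,0,-0.16]],[-1,[0,-0.002,0],[0,0,-0.16]],[-1,[0,-0.002,0],[0,0,-0.16]],[-1,[0,-0.002,0],[0,0,-0.16]],[-1,[0,-0.002,0],[0,0,-0.16]],[-1,[0,-0.002,0],[0,0,-0.14]],[-1,[0,0,0],[0,0,-0.08]],[-1,[0,0,0],[0,0,0]]]'

```text
t: 19.55
ee_pos: [657.1, -39.1, 163.0]
orientation: [-1.948, -2.462, 0.001]
ft_force: [-4.0, 3.7, 1.3]
width: 24.2
grasp_force: 30.0
```

Run:
```python
from h import *
totool([658.9,-40,163],101); o=get_obs(); print(o["ft_force"],o["moment"],o["width"])
```

```text
tcp [657.1 -39.1 163. ] yaw 103.31 tilt [-0.12  0.05] tool shift [-0.0126  0.0156  0.0001] turn 0.051
[-4.00460968  3.65459647  1.28997003] [ 0.76206755  0.90859606 -0.15362185] 24.16839448233744
```

Call:
jog_arm --commands '[[-1,[0,0,0],[0,0,0.05]],[-1,[0,0,-0.05],[0,0,0]],[-1,[0,0,-0.15],[0,0,0]],[-1,[0,0,-0.25],[0,0,0]],[-1,[0,0,-0.3],[0,0,0]],[-1,[0,0,-0.3],[0,0,0]],[-1,[0,0,0],[0,0,0]],[-1,[0,0,0],[0,0,0]]]'

```text
t: 20.35
ee_pos: [658.6, -39.9, 269.4]
orientation: [1.993, 2.426, 0.002]
ft_force: [-0.2, 0.3, -1.7]
width: 23.7
grasp_force: 30.0
```

Run:
```python
from h import *
totool([419,356.6,268],149.55)
g=grab("side"); slot(g,(499.1,-61)); slot(g,(657.8,-41)); g=grab("scene"); slot(g,(657.8,-41))
o=get_obs(); g=grab("wrist"); slot(g,(657.8,-41))
```

```text
tcp [658.6 -39.9 269.4] yaw 101.19 tilt [ 0.16 -0.03] tool shift [ 4.3544 -1.5807  0.0059] turn -1.075
46 13 slot -79.66 off -1.22
47 14 slot -63.39 off -0.06
102 34 slot 20.0 off -2.65
605 122 slot -84.77 off -0.07
```

Call:
jog_arm --commands '[[-1,[0.43,-0.16,0],[0,0,0]],[-1,[0.43,-0.16,0],[0,0,0]],[-1,[0.43,-0.16,0],[0,0,0]],[-1,[0.43,-0.16,0],[0,0,0]],[-1,[0.43,-0.16,0],[0,0,0]],[-1,[0.43,-0.16,0],[0,0,0]],[-1,[0.43,-0.16,0],[0,0,0]],[-1,[0.43,-0.16,0],[0,0,0]],[-1,[0.43,-0.15,0],[0,0,0]],[-1,[0.43,-0.15,0],[0,0,0]]]'

```text
t: 21.5
ee_pos: [417.7, 352.4, 267.0]
orientation: [-1.994, -2.428, 0.003]
ft_force: [1.0, 1.2, -1.6]
width: 23.9
grasp_force: 30.0
```

Call:
jog_arm --commands '[[-1,[0,0,0],[0,0,-0.18]],[-1,[0,0,0],[0,0,-0.18]],[-1,[0,0,0],[0,0,-0.18]],[-1,[0,0,0],[0,0,-0.18]],[-1,[0,0,0],[0,0,-0.18]],[-1,[0,0,0],[0,0,-0.175]],[-1,[0,0,0],[0,0,0]],[-1,[0,0,0],[0,0,0]]]'

```text
t: 22.3
ee_pos: [419.1, 351.1, 267.3]
orientation: [-0.829, -3.029, 0.002]
ft_force: [0.0, 0.8, -1.7]
width: 24.0
grasp_force: 30.0
```

Run:
```python
from h import *
totool([419,356.6,168],149.55); c=get_obs()["ee_pos"]
for n in("scene","side"):
    g=grab(n);P=cloud(g)
    m=(np.hypot(P[...,0]-c[0],P[...,1]-c[1])<40)
    for a,b in((-90,-70),(-67,-50),(-50,-34),(-34,-5)):
        q=P[m&(P[...,2]>c[2]+a)&(P[...,2]<c[2]+b)]; print(n,a,len(q),(q.mean(0)-c).round(1) if len(q) else 0)
```

```text
tcp [419.1 351.1 267.3] yaw 149.38 tilt [-0.07 -0.06] tool shift [0.0278 0.0483 0.9928] turn -0.004
scene -90 3 [  9.5  -5.5 -77. ]
scene -67 19 [  3.8  -1.6 -59. ]
scene -50 19 [  3.2  -1.3 -42.4]
scene -34 89 [ 11.8  -6.9 -13.7]
side -90 23 [  2.2   1.2 -76.1]
side -67 18 [  1.7   2.3 -60.9]
side -50 5 [  5.    3.9 -45.7]
side -34 87 [ -8.4  11.5 -16.2]
```

Call:
jog_arm --commands '[[-1,[0.028,0.048,0.1],[0,0,-0.004]],[-1,[0,0,0.2],[0,0,0]],[-1,[0,0,0.2],[0,0,0]],[-1,[0,0,0.1],[0,0,0]],[-1,[0,0,0],[0,0,0]],[-1,[0,0,0],[0,0,0]]]'

```text
t: 23.0
ee_pos: [419.6, 357.2, 208.3]
orientation: [0.819, 3.033, 0.0]
ft_force: [0.5, -0.7, -1.1]
width: 23.7
grasp_force: 30.0
```

Run:
```python
from h import *
totool([419,356.6,93],149.55)
```

```text
tcp [419.6 357.2 208.3] yaw 149.76 tilt [0. 0.] tool shift [ 0.0019 -0.0085  1.1532] turn 0.005
```

Call:
jog_arm --commands '[[-1,[0,-0.008,0.2],[0,0,0.004]],[-1,[0,0,0.2],[0,0,0]],[-1,[0,0,0.2],[0,0,0]],[-1,[0,0,0.15],[0,0,0]],[-1,[0,0,0.15],[0,0,0]],[-1,[0,0,0.1],[0,0,0]],[-1,[0,0,0.05],[0,0,0]],[-1,[0,0,0.05],[0,0,0]],[-1,[0,0,0],[0,0,0]],[-1,[0,0,0],[0,0,0]]]'

```text
t: 24.0
ee_pos: [419.3, 356.5, 98.6]
orientation: [0.824, 3.031, 0.001]
ft_force: [0.3, -0.4, -2.0]
width: 24.0
grasp_force: 30.0
```

Call:
jog_arm --commands '[[-1,[0,0,0.03],[0,0,0]],[-1,[0,0,0.02],[0,0,0]],[-1,[0,0,0],[0,0,0]],[-1,[0,0,0],[0,0,0]]]'

```text
t: 24.4
ee_pos: [419.0, 356.2, 93.2]
orientation: [-0.824, -3.032, 0.0]
ft_force: [0.4, -0.3, -2.2]
width: 23.7
grasp_force: 30.0
```

Just above seated (92.6 at the grasp). I lower it a touch, then open.

Call:
jog_arm --commands '[[-1,[0,0,0.01],[0,0,0]],[-1,[0,0,0],[0,0,0]],[1,[0,0,0],[0,0,0]],[1,[0,0,0],[0,0,0]],[1,[0,0,0],[0,0,0]],[1,[0,0,0],[0,0,0]],[1,[0,0,0],[0,0,0]],[1,[0,0,0],[0,0,0]],[1,[0,0,0],[0,0,0]],[1,[0,0,0],[0,0,0]]]'

```text
t: 25.4
ee_pos: [419.0, 356.3, 92.2]
orientation: [0.824, 3.032, -0.0]
ft_force: [-0.0, 0.8, 0.6]
width: 84.5
grasp_force: 0.0
```

Call:
jog_arm --commands '[[1,[0,0,0],[0,0,0]],[1,[0,0,-0.2],[0,0,0]],[1,[0,0,-0.3],[0,0,0]],[1,[0,0,-0.3],[0,0,0]],[1,[0,0,-0.3],[0,0,0]],[1,[0,0,-0.3],[0,0,0]],[1,[0,0,-0.3],[0,0,0]],[1,[0,0,0],[0,0,0]],[1,[0,0,0],[0,0,0]]]'

```text
t: 26.3
ee_pos: [419.1, 356.3, 262.5]
orientation: [0.824, 3.031, 0.002]
ft_force: [-1.2, -0.3, -0.2]
width: 88.0
grasp_force: 0.0
```

Run:
```python
from h import *
g=grab("wrist"); P=cloud(g)
for lo,hi in((60,73),(73,80),(130,155)):
    m=((P[...,2]>lo)&(P[...,2]<hi)&(np.hypot(P[...,0]-419,P[...,1]-355)<60))
    p=P[m]; print(lo,len(p),cv2.minAreaRect(p[:,:2].astype(np.float32)),np.median(p[:,2]))
totool([590.5,-142,262],97.2)
```

```text
60 3540 ((418.54840087890625, 354.8631896972656), (70.1215591430664, 90.49765014648438), 59.317142486572266) 69.45084988599862
73 434 ((420.4640808105469, 355.6821594238281), (33.73488235473633, 46.894527435302734), 59.34838104248047) 75.2016449923185
130 1057 ((420.3426208496094, 355.49725341796875), (23.933374404907227, 33.03992462158203), 59.75379180908203) 144.9918817846281
tcp [418.6 355.9 261.5] yaw 149.6 tilt [-0.04 -0.03] tool shift [-4.0027e+00 -3.4240e+00 -3.3000e-03] turn 1.164
```

The driver is back down in its block (handle top 145 mm, centred within 2 mm). With shut fingers, I go behind the lug.

Call:
jog_arm --commands '[[-1,[-0.39,-0.33,0],[0,0,0]],[-1,[-0.39,-0.33,0],[0,0,0]],[-1,[-0.39,-0.33,0],[0,0,0]],[-1,[-0.39,-0.33,0],[0,0,0]],[-1,[-0.39,-0.33,0],[0,0,0]],[-1,[-0.39,-0.33,0],[0,0,0]],[-1,[-0.39,-0.33,0],[0,0,0]],[-1,[-0.39,-0.33,0],[0,0,0]],[-1,[-0.39,-0.32,0],[0,0,0]],[-1,[-0.38,-0.32,0],[0,0,0]]]'

```text
t: 27.35
ee_pos: [584.9, -116.8, 260.2]
orientation: [-0.823, -3.029, 0.0]
ft_force: [1.2, 0.3, -1.0]
width: 11.2
grasp_force: 0.0
```

Call:
jog_arm --commands '[[-1,[0,0,0],[0,0,0.167]],[-1,[0,0,0],[0,0,0.167]],[-1,[0,0,0],[0,0,0.167]],[-1,[0,0,0],[0,0,0.167]],[-1,[0,0,0],[0,0,0.167]],[-1,[0,0,0],[0,0,0.167]],[-1,[0,0,0],[0,0,0.167]],[-1,[0,0,0],[0,0,0]],[-1,[0,0,0],[0,0,0]]]'

```text
t: 28.25
ee_pos: [584.8, -114.7, 260.8]
orientation: [-2.076, -2.355, 0.002]
ft_force: [-0.3, 0.3, 0.1]
width: 0.4
grasp_force: 0.0
```

Run:
```python
from h import *
totool([587.6,-123.4,86],97.2)
g=grab("wrist"); P=cloud(g)
m=(P[...,2]>95)&(P[...,2]<106)&(np.hypot(P[...,0]-582,P[...,1]+80)<40); q=P[m]; print(get_obs()["width"],len(q),cv2.minAreaRect(q[:,:2].astype(np.float32)) if len(q)>9 else 0)
slot(g,(499.1,-61)); slot(g,(657.8,-41)); cv2.imwrite("pics/w6.png",g["image"])
```

```text
tcp [ 584.8 -114.7  260.8] yaw 97.19 tilt [-0.13  0.03] tool shift [-0.091   0.0207  1.748 ] turn -0.0
0.3662300131038919 308 ((581.8944702148438, -80.07262420654297), (59.904239654541016, 4.161324977874756), 7.364297389984131)
716 146 slot -87.85 off -0.64
717 146 slot -84.62 off 0.14
```

View pics/w6.png

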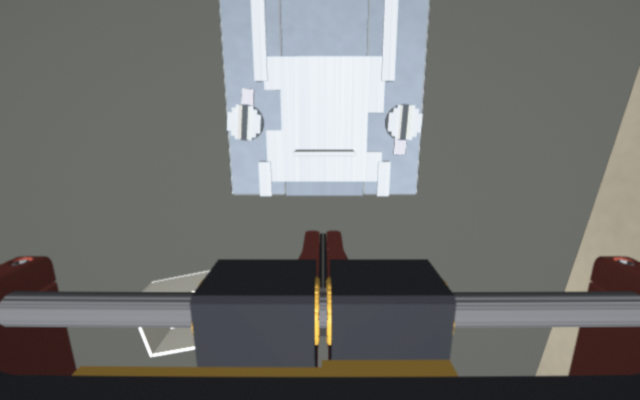

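The wrist view shows both cams open, at (245,122) and (404,122), with their tongues along the panel's edges. The lug is at (324,152). I lower behind it and push.

Call:
jog_arm --commands '[[-1,[-0.09,0.02,0.2],[0,0,0]],[-1,[0,0,0.3],[0,0,0]],[-1,[0,0,0.3],[0,0,0]],[-1,[0,0,0.3],[0,0,0]],[-1,[0,0,0.3],[0,0,0]],[-1,[0,0,0.2],[0,0,0]],[-1,[0,0,0.1],[0,0,0]],[-1,[0,0,0.04],[0,0,0]],[-1,[0,0,0],[0,0,0]],[-1,[0,0,0],[0,0,0]]]'

```text
t: 29.3
ee_pos: [589.3, -123.7, 89.2]
orientation: [2.08, 2.352, 0.001]
ft_force: [0.0, -1.5, -0.0]
width: 0.4
grasp_force: 0.0
```

Run:
```python
from h import *
totool([568.4,28.4,86],97.2)
```

```text
tcp [ 589.3 -123.7   89.2] yaw 97.01 tilt [ 0.1  -0.02] tool shift [ 1.5355 -0.0219  0.0311] turn -0.004
```

Call:
jog_arm --commands '[[-1,[0.1,-0.01,0.02],[0,0,-0.004]],[-1,[0.1,-0.005,0],[0,0,0]],[-1,[0.06,0,0],[0,0,0]],[-1,[0.06,0,0],[0,0,0]],[-1,[0.1,0,0],[0,0,0]],[-1,[0.12,0,0],[0,0,0]],[-1,[0.12,0,0],[0,0,0]],[-1,[0.12,0,0],[0,0,0]],[-1,[0.12,0,0],[0,0,0]],[-1,[0.12,0,0],[0,0,0]]]'

```text
t: 30.3
ee_pos: [574.2, -21.5, 86.2]
orientation: [2.078, 2.356, -0.0]
ft_force: [0.1, -3.0, 2.7]
width: 0.5
grasp_force: 1.3
```

Call:
jog_arm --commands '[[-1,[0.12,0,0],[0,0,0]],[-1,[0.12,0,0],[0,0,0]],[-1,[0.1,0,0],[0,0,0]],[-1,[0.06,0,0],[0,0,0]],[-1,[0.04,0,0],[0,0,0]],[-1,[0,0,0],[0,0,0]]]'

```text
t: 30.9
ee_pos: [568.5, 21.8, 86.0]
orientation: [-2.077, -2.356, 0.0]
ft_force: [-0.4, -0.0, 0.8]
width: 0.5
grasp_force: 0.0
```

Run:
```python
from h import *
totool([568.4,28.4,86],97.2)
g=grab("scene");P=cloud(g)
q=P[(P[...,2]>95)&(P[...,2]<106)&(np.hypot(P[...,0]-567,P[...,1]-40)<45)]; print(len(q),q.mean(0) if len(q) else 0, "home lug:",570.7-.1253*30,10.5+.992*30)
```

```text
tcp [568.5  21.8  86. ] yaw 97.19 tilt [-0.04  0.02] tool shift [ 0.0661  0.0069 -0.0002] turn -0.0
8 [575.92452359  21.14286975 100.47887585] home lug: 566.941 40.26
```

Call:
jog_arm --commands '[[-1,[0.03,0,0],[0,0,0]],[-1,[0.02,0,0],[0,0,0]],[-1,[0.01,0,0],[0,0,0]],[-1,[0,0,0],[0,0,0]]]'

```text
t: 31.35
ee_pos: [568.1, 26.9, 86.1]
orientation: [2.078, 2.356, -0.0]
ft_force: [-0.1, -1.9, -1.3]
width: 0.4
grasp_force: 1.1
```

Call:
jog_arm --commands '[[-1,[0.02,0,0],[0,0,0]],[-1,[0,0,0],[0,0,0]]]'

```text
t: 31.55
ee_pos: [568.1, 27.0, 86.4]
orientation: [2.076, 2.355, -0.003]
ft_force: [0.5, -12.8, 1.5]
width: 0.7
grasp_force: 6.4
```

Reaction of 13 N without motion: the panel is at the stop. I back off, rise and check.

Call:
jog_arm --commands '[[-1,[-0.1,0,0],[0,0,0]],[-1,[-0.2,0,0],[0,0,0]],[-1,[-0.1,0,-0.2],[0,0,0]],[-1,[-0.2,0,-0.3],[0,0,0]],[-1,[-0.2,0,-0.3],[0,0,0]],[-1,[-0.2,0,-0.3],[0,0,0]],[-1,[0,0,-0.3],[0,0,0]],[-1,[0,0,-0.3],[0,0,0]],[-1,[0,0,0],[0,0,0]],[-1,[0,0,0],[0,0,0]]]'

```text
t: 32.55
ee_pos: [580.4, -70.2, 256.6]
orientation: [2.078, 2.355, 0.002]
ft_force: [-0.4, -0.0, -0.3]
width: 0.5
grasp_force: 0.0
```

Run:
```python
from h import *
print(yaw(),get_obs()["ee_pos"],get_obs()["t"])
H=np.array([570.7,10.5]); a=np.radians(7.2); A=np.array([[np.cos(a),np.sin(a)],[-np.sin(a),np.cos(a)]])
for n in("wrist","scene"):
    g=grab(n);P=cloud(g); w=(P[...,:2]-H)@A.T
    q=w[(P[...,2]>95)&(P[...,2]<106)&(abs(w[...,0])<45)&(abs(w[...,1])<125)]; print(n,"lug (housing)",len(q),q.mean(0).round(1))
    if n=="wrist": slot(g,(499.1,-61)); slot(g,(657.8,-41)); cv2.imwrite("pics/w7.png",g["image"])
    else:
        for lo,hi in((73,80),(138,155)):
            p=P[(P[...,2]>lo)&(P[...,2]<hi)&(np.hypot(P[...,0]-419,P[...,1]-355)<35)]; print(lo,len(p),np.median(p,0))
        cv2.imwrite("pics/s7.png",g["image"])
```

```text
97.15861090982743 [580.42102045 -70.20033198 256.56267043] 32.55
wrist lug (housing) 371 [-0.3 28.6]
669 135 slot -88.09 off -0.63
666 136 slot -85.39 off 0.2
scene lug (housing) 46 [ 1.8 29.6]
73 100 [431.11246938 346.81167761  75.84619493]
138 78 [426.20074667 354.05029839 147.5403502 ]
```

View pics/s7.png

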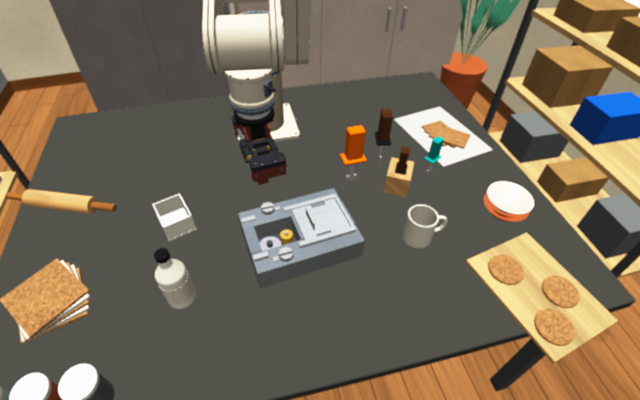

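The picture shows the gears uncovered at (280,240), the panel home, the driver in its block at (402,170) and the bystanders where they were.

```bash
python3 -c "from workcell import close_job; print(close_job())"
```

```text
the job is handed in; nothing more can be done
None
```

The job is handed in, with no verdict returned: by my last camera checks both cams are open (about 1.48 and 1.53 rad), the panel is against its end stop with the gears uncovered, the driver is back upright and fully down in its block, and the tub, bottle and mug are where they were.

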